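Clamp-test a radio module in its test nest, then lift it out and hold it for handover

ROBOT

A 6-joint arm with a two-finger parallel gripper is mounted at the origin on the work surface. World frame = base frame: x ahead of the robot, y to its left, z up, the work surface at z = 0. Lengths are in mm, angles in degrees, forces in N, time in s.
With the tool pointing down it reaches from about 300 to 850 mm from the base axis. Payload 4.2 kg.
Tool frame: the origin (TCP) lies midway between the tips of the shut fingers; the grasp point (between the pads) lies 19 mm behind it (env.grip_depth is the distance from the TCP to the grasp point, in mm); z points along the fingers, y is the line along which they close (so a half turn about z gives the same grasp; the last joint's range is limited). The gripper opens to 91 mm and grips with 3 to 60 N. Pads are 32 mm wide; open, the fingers measure 118 mm over their backs; the gripper's body (76 mm by 178 mm) begins 60 mm behind the grasp point.
Start: joints at [68.239, 18.312, 89.639, -0, 72.044, -1.146], TCP at [202.453, 538.197, 213.976] pointing down, gripper open.
Joint ranges: [-177.97, 177.97], [-48.28, 115.42], [12.27, 149.76], [-77.06, 257.06], [2.81, 150.46], [-146.56, 146.56]. Speed limits (degrees/s): [147.25, 147.25, 180, 180, 180, 180].

INTERFACE

Orientations are given as [roll, pitch, yaw] about the fixed x, y, z axes, in that order (R = Rz(yaw) Ry(pitch) Rx(roll)).
In Python, from workcell import env, eyes gives the robot as it stands.
- The arm moves only by the tool send_rows, never from a script. Its argument "motion" is a list of rows, each a list of 7 numbers: the shift along the world's x, y, z normalised to -1 to 1, where 1 is 0.5 m, then the turn, a rotation vector about the world's x, y, z normalised to -1 to 1, where 1 is 60 degrees, then the opening, from -1 (shut) to 1 (fully open). A call has 1 to 20 rows; each row is the pose to reach, as a shift and turn from the pose commanded when the call began; what a row does not reach only later rows make up. A row lasts 1/8 s, in which the tool goes at most 62.5 mm and 10.7 degrees, less where a joint would pass 70% of its speed; a pose out of reach is approached as far as the arm can. A call with a number of a shift or a turn outside -1 to 1 is refused whole. A call with a gripper value outside its range is refused whole. The fingers move at their own pace and stop on an object; "squeeze" is the grip in N (left out, the last holds). Time passes only in rows, so rows that repeat a pose let the fingers close. It gives the time, the measured TCP pose, the force, the opening and the grip force at its end, in the units of the state.
- env.state(): the state, without advancing time (a new reading comes with each control period).
- eyes.grab_frame(name): name is "scene" or "top" or "wrist"; returns a dict with "pixels" (400x640x3 uint8, red, green, blue), "depth" (400x640 float32, mm along the optical axis (not along the pixel's ray), 0 where there is no reading), "fx", "fy", "cx", "cy" (pixels), "distortion" ([k1, k2, p1, p2, k3] as OpenCV has them; the pictures are not rectified), "R" (3x3) and "t" (3): a world point X has camera coordinates R X + t; the wrist camera has in their place "T_tool_cam" (4x4, takes a point from camera to tool coordinates, whose origin is the TCP and whose axes are the flange's). Camera axes: x right, y down, z forward; pixel columns grow to the right and rows downward; lengths in mm; the calibration is good to about 2 mm. A picture is of the moment at which its call begins: read the wrist's pose just before it.
- env.job_done(): hands the job in; it is judged then, once.
The state is a dict: "time_s": time; "qpos": joint angles; "qvel": joint speeds; "effort": joint torques, N m; "ee_pos": TCP position; "ee_rot": TCP orientation; "force": force on the tool from outside, world axes, zero at the start; "torque": the same for the moment, N m; "gripper_width": finger opening in mm; "gripper_force": force on a finger pad.
Only numpy, scipy, OpenCV 4.12 (cv2) and the standard library are available. Lean on these libraries where they do the work, as an engineer would, in place of code of your own. Each camera call takes 0.05 s, during which the arm holds its last target. There are 200 camera calls.

TASK

The silver radio module lies in the test nest: pull the red clamp handle over until the clamp snaps past its dead centre and holds the module down on the test pins by itself, and leave the handle alone for about three seconds while the contact test runs. Then swing the handle all the way back so the clamp stands open, grip the module and lift it straight up about 10 cm above the nest, and finish while still holding it there, steady and level, for a colleague to take. Leave the spare module, the solder reel, the screwdriver and the steel dish where they are.

Things in the scene. Friction and masses are not known exactly. Their poses are not given: they have to be found in the camera images.
- fixture: The fixed test fixture: an aluminium base plate 150 x 250 x 12 mm carrying the nest, and beyond it a steel vertical-handle toggle clamp on a grey riser. Origin on the table under the nest's centre; its own +y runs from the nest to the clamp, z up. The clamp works in its y-z plane (x = 0): arm pivot at y = 115, z = 99 mm. The cheeks reach up to z = 110 mm.
- nest (a point): Centre of the nest's seat, 40 mm above the table: a green plate 40 x 82 mm on springs over brass test pins, which gives way about 3 mm under the locked clamp (about 10 N). White corner posts at both ends, 12 mm higher than the seat, leave 1.5 mm play; the middle 80 mm of both long sides is open to fingers, with 28 mm of free height under the seat.
- module: The silver radio module: a closed metal box 46 (its x) x 90 (its y) x 30 mm, about 0.2 to 0.3 kg, two brass coax stubs 12 mm long on its -y end. Origin at the centre of its underside, z up. It starts in the nest, its axes along the fixture's.
- module_mid (a point): Centre of the silver module, 15 mm above its underside and below its top; 55 mm above the table while in the nest. Grip it across its 46 mm (x) width.
- clamp_arm (a joint): Angle of the clamp's arm: 0 when it stands fully open (upright), grows as it swings down; about 1.57 when the pad meets the module, 1.60 at dead centre, 1.59 when past centre and locked on its stop. It stays put when open or locked; in between it swings down under its own weight until the pad rests on the module, not locked.
- clamp_handle: The clamp's handle: steel bar with a red grip, 14 mm thick along the fixture's x, 20 mm deep, 66 mm long. Origin at the pin where it joins the arm. The handle turns 77 degrees in the fixture's y-z plane: pointing away from the nest, 28 degrees above level, when open; upright, leaning 15 degrees towards the nest, when locked.
- handle_grip (a point): Centre of the red grip, 28 mm from its free end. From open to locked it runs through (y, z) in the fixture's frame, mm: (214,170) (195,187) (173,197) (153,204) (134,208) (116,210) (98,210) dead centre (77,208) locked (64,206), and the same way back. It needs 2 to 8 N. Pinched across its 14 mm in an upright gripper it turns between the pads and lags, up to 25 mm over a whole swing: centre on it again on the way, or lead it beyond. It may also be pushed.
- clamp_spindle: The spindle at the arm's end with its black rubber pad (19 mm across), 115 mm from the arm's pivot; it comes down on the middle of the module's top. Its origin lies on its axis at the arm, 34 mm from the pressing face.
- clamp_pad (a point): Centre of the rubber pad's pressing face. With the arm open it stands at y = 85, z = 216 mm in the fixture's frame, pointing to the nest side.
- spare_mid (a point): Bystander: a spare module of the same shape with a blue lid, lying on the table on the fixture's -x side; its centre, 15 mm up.
- reel: Bystander: an orange reel 52 mm across and 32 mm high, standing flat on the table on the fixture's -x side; origin at its underside.
- driver_grip (a point): Bystander: a green-handled screwdriver 170 mm long lying on the table on the fixture's +x side; centre of its handle.
- dish: Bystander: a round steel dish 70 mm across and 25 mm high, on the table beyond the nest's -y end; origin at its underside.
- probe_plate (a joint): Travel of the green seat plate under the module, m: 0 when free, grows downward, about 0.003 with the clamp locked.
Things that resemble listed ones, but are neither listed nor needed, are in the scene too. What is shaped like the module but green is not meant.

How it is judged (in metres and radians):
On the way, in this order (a step that is already met when the one before it is completed fails the run):
1. the clamp holds the module down by itself, past centre, with the robot off the clamp, for 2 s (value of joint clamp_arm above 1.54 rad and contact force between clamp_spindle and module above 4 N and contact force between the fingers and clamp_handle below 0.3 N and y of handle_grip in the frame of fixture below 0.072 m), for 2 s.
2. the clamp is swung back open while the module still lies in the nest (value of joint clamp_arm below 0.25 rad and distance between module_mid and nest below 0.022 m), for 0.1 s.
At the end, for the whole second after the job is handed in: After the clamp held the module by itself for 2 s and was opened (arm under 0.25 rad): the module is held by the fingers alone, centre over 0.12 m above the table and within 60 mm of the nest sideways, tilted under 0.1 rad, slower than 15 mm/s and 0.1 rad/s, clamp still open (height (world z) of module_mid above 0.12 m and horizontal distance between module_mid and nest below 0.06 m and angle between module's own z axis and vertical below 0.1 rad and linear speed of module below 0.015 m/s and angular speed of module below 0.1 rad/s and contact force between the fingers and module above 1 N and contact force between each of clamp_spindle, fixture and module below 0.1 N and value of joint clamp_arm below 0.25 rad); the arm keeps its last pose, push and grip.
It fails at once if a bystander (spare module, solder reel, screwdriver or dish) is pushed more than 25 mm (distance of any of spare_mid, reel, driver_grip, dish from where it was at the start of the episode above 0.025 m).
It also fails if it takes over 72 s, if anything falls off the work surface, if the arm or the gripper's body presses on something with over 40 N, if the wrist force passes 120 N, or if a joint passes its speed limit or range.

## Working session

There is one attempt and no reset: what is moved stays moved. The work goes in short steps, Python scripts to look and compute and a tool call to move; the robot and the scene stay as the last step left them, time stands still between calls to the robot, and variables do not carry over. Pictures are saved under pics/ and viewed, at most 14 in all, crops included, and the job is handed in when it is done.

Besides the shell and the picture viewer there is one more tool, called after ">>>" as a command line: name --pt "numbers of a row" for each row, then --argument value for the rest. send_rows: Moves the arm, as the interface text tells. Its arguments: {"type":"object","properties":{"motion":{"type":"array"},"squeeze":{"type":"number"}},"required":["motion"]}

```bash
mkdir -p pics
python3 - <<'E'
from workcell import env, eyes
import cv2,numpy as np,pickle
s=env.state();print({k:np.round(s[k],2) for k in s}, env.grip_depth)
F={}
for n in ("top","scene"):
    f=eyes.grab_frame(n);F[n]=f
    cv2.imwrite(f"pics/{n}0.png",f["pixels"][:,:,::-1]);print(n,f["fx"],np.round(f["R"],3).tolist(),np.round(f["t"]),f["distortion"])
pickle.dump(F,open("F0.pkl","wb"))
E
```

```text
{'time_s': np.float64(0.0), 'qpos': array([68.24, 18.35, 89.7 , -0.  , 72.04, -1.15]), 'qvel': array([-0.05,  0.01,  0.01, -0.02,  0.  , -0.09]), 'effort': array([ -0.  , -41.25, -23.2 ,   0.07,   0.05,  -0.  ]), 'ee_pos': array([202.28, 537.74, 213.12]), 'ee_rot': array([-179.9 ,    0.  ,  159.39]), 'force': array([-0.05, -1.26,  0.4 ]), 'torque': array([-0.02, -0.  , -0.01]), 'gripper_force': np.float64(0.0), 'gripper_width': np.float64(91.39)} 18.8
top 424.4357098312602 [[0.017, -1.0, -0.003], [-0.997, -0.017, -0.071], [0.071, 0.004, -0.997]] [  -7.  586. 1039.] [-0.09633192  0.          0.          0.          0.        ]
scene 499.34222037160214 [[-0.727, 0.687, -0.004], [0.456, 0.479, -0.75], [-0.513, -0.547, -0.661]] [ 423. -151. 1696.] [-0.10248214  0.          0.          0.          0.        ]
```

View pics/top0.png

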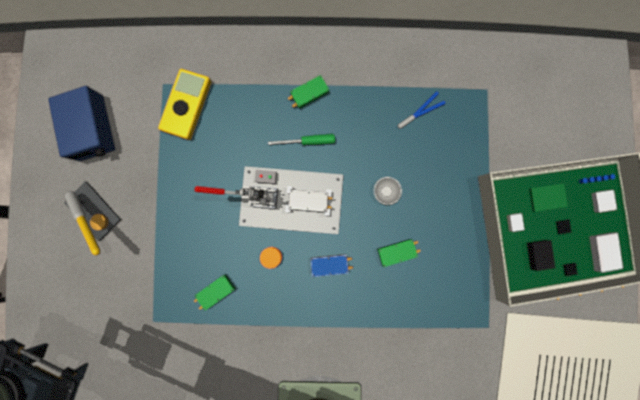

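View pics/scene0.png

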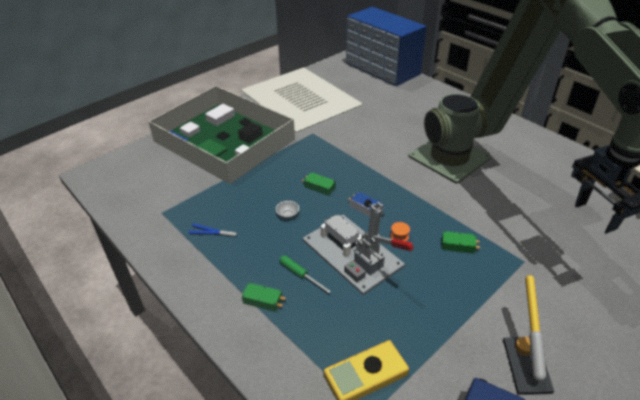

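Top view: plate corners are about (246,167), (343,174), (338,233) and (240,226), the module is at (308,202) and the red grip at (209,190). The fixture's +y points image-left (about world +y), and the clamp is open. The scene view agrees: red grip at (400,243), module at (340,232).

```bash
cat > h.py <<'E'
import cv2,numpy as np
def ray(f,uv,R=None,t=None):
    K=np.array([[f["fx"],0,f["cx"]],[0,f["fy"],f["cy"]],[0,0,1]])
    p=cv2.undistortPoints(np.array(uv,float).reshape(-1,1,2),K,np.array(f["distortion"],float)).reshape(-1,2)
    d=np.c_[p,np.ones(len(p))]; R=np.array(f["R"]);t=np.array(f["t"])
    return -R.T@t, d@R
def onz(f,uv,z):
    c,d=ray(f,uv); return c+d*((z-c[2])/d[:,2])[:,None]
def world(f):
    v,u=np.nonzero(f["depth"]>0); c,d=ray(f,np.c_[u,v])
    W=np.full(f["depth"].shape+(3,),np.nan); W[v,u]=c+d*f["depth"][v,u][:,None]; return W
def two(f,uv,g,uw):
    c,d=ray(f,uv);e,k=ray(g,uw);d=d[0];k=k[0]
    a=np.linalg.lstsq(np.c_[d,-k],e-c,rcond=None)[0]
    p,q=c+d*a[0],e+k*a[1]; return (p+q)/2,np.linalg.norm(p-q)
E
python3 - <<'E'
import pickle
from h import *
F=pickle.load(open("F0.pkl","rb"));T,S=F["top"],F["scene"]
def red(f,box):
    h=cv2.cvtColor(f["pixels"],cv2.COLOR_RGB2HSV);m=((h[...,0]<6)|(h[...,0]>173))&(h[...,1]>150)&(h[...,2]>70)
    x0,y0,x1,y1=box;k=np.zeros_like(m);k[y0:y1,x0:x1]=m[y0:y1,x0:x1]
    v,u=np.nonzero(k);print(len(u),u.min(),u.max(),v.min(),v.max());return (u.mean(),v.mean()),k
a,ka=red(T,(180,175,235,205));b,kb=red(S,(375,220,420,260));print(a,b,two(T,a,S,b))
v,u=np.nonzero(ka);print("red rect",cv2.minAreaRect(np.c_[u,v].astype(np.float32)))
for f,k in((T,ka),(S,kb)): print("red depth med",np.nanmedian(world(f)[k],0))
W=world(T)
z=W[...,2];roi=np.zeros(z.shape,bool);roi[155:245,230:355]=1
g=cv2.cvtColor(T["pixels"],cv2.COLOR_RGB2HSV)
m=roi&(g[...,1]<50)&(g[...,2]>110)
cs=max(cv2.findContours(cv2.morphologyEx(m.astype(np.uint8),cv2.MORPH_CLOSE,np.ones((9,9))),0,1)[0],key=cv2.contourArea)
r=cv2.minAreaRect(cs);bx=cv2.boxPoints(r);P=onz(T,bx,12);print("plate",r,"\n",P.round(1),np.linalg.norm(np.diff(P,axis=0),axis=1),P.mean(0))
for lo,hi in((62,80),(45,60),(5,20)):
    q=roi&(z>lo)&(z<hi)&(np.arange(640)[None]>285) 
    X=W[q];print(lo,hi,len(X),X.min(0).round(),X.max(0).round(),np.median(X,0).round(1))
    if lo==62:
        r=cv2.minAreaRect(X[:,:2].astype(np.float32));print(r)
cv2.imwrite("pics/crop1.png",np.hstack([cv2.resize(T["pixels"][150:250,180:360,::-1],(0,0),fx=4,fy=4)]))
E
```

```text
145 195 223 187 193
124 392 411 238 249
(np.float64(209.06896551724137), np.float64(190.0)) (np.float64(401.86290322580646), np.float64(242.99193548387098)) (array([567.39054007, 245.21204516, 171.47735518]), np.float64(2.674331122586886))
red rect ((209.054443359375, 189.95545959472656), (28.35856056213379, 5.0746893882751465), 5.710592269897461)
red depth med [566.203049   245.08855405 177.4573062 ]
red depth med [574.09575323 247.38860954 177.09516784]
plate ((285.4310607910156, 199.32760620117188), (112.02835083007812, 61.536705017089844), 4.763641834259033) 
 [[487.9 240.9  12. ]
 [643.4 232.8  12. ]
 [624.1 -50.9  12. ]
 [469.8 -40.2  12. ]] [155.69944501 284.3394118  154.66211179] [556.30517446  95.61996703  12.        ]
62 80 732 [527.  -9.  63.] [577.  81.  74.] [552.6  36.1  69.4]
((552.6737060546875, 36.04783630371094), (89.67115783691406, 46.137393951416016), 86.21752166748047)
45 60 136 [518. -21.  46.] [587.  90.  60.] [540.6  -9.5  52. ]
5 20 2406 [447. -76.   5.] [648.  96.  20.] [549.1  19.8  11.3]
```

View pics/crop1.png

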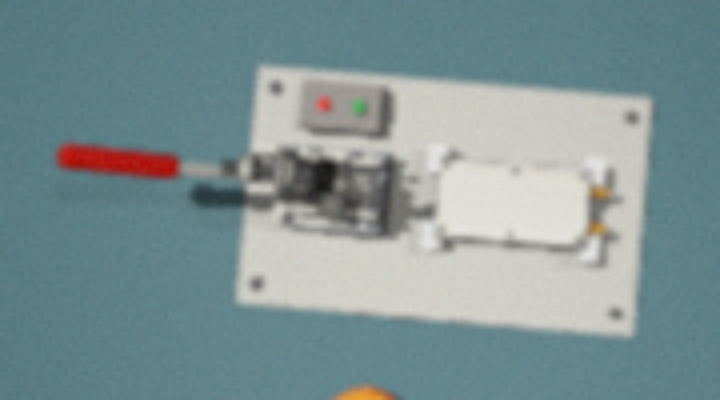

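>>> send_rows --pt "0.729 -0.577 0.08 0 0 -0.97 0.2" --pt "0.729 -0.577 0.08 0 0 -0.97 0.2" --pt "0.729 -0.577 0.08 0 0 -0.97 0.2" --pt "0.729 -0.577 0.08 0 0 -0.97 0.2" --pt "0.729 -0.577 0.08 0 0 -0.97 0.2" --pt "0.729 -0.577 0.08 0 0 -0.97 0.2" --pt "0.729 -0.577 0.08 0 0 -0.97 0.2" --pt "0.729 -0.577 0.08 0 0 -0.97 0.2" --pt "0.729 -0.577 0.08 0 0 -0.97 0.2" --pt "0.729 -0.577 0.08 0 0 -0.97 0.2" --pt "0.729 -0.577 0.08 0 0 -0.97 0.2"

```text
time_s: 1.48
ee_pos: [565.9, 250.6, 253.9]
ee_rot: [-180.0, -0.0, 101.3]
force: [0.4, -0.4, -0.1]
gripper_width: 54.7
gripper_force: 0.0
```

>>> send_rows --pt "0 0 0 0 0 -0.25 0.2" --pt "0 0 0 0 0 -0.25 0.2" --pt "0 0 0 0 0 -0.25 0.2"

```text
time_s: 1.85
ee_pos: [566.2, 250.5, 254.1]
ee_rot: [180.0, -0.0, 86.3]
force: [0.3, -0.9, 1.4]
gripper_width: 54.9
gripper_force: 0.0
```

Run:
```python
from workcell import env, eyes
from h import *
from scipy.spatial.transform import Rotation as Ro
s=env.state();f=eyes.grab_frame("wrist")
cv2.imwrite("pics/w1.png",f["pixels"][:,:,::-1])
M=np.eye(4);M[:3,:3]=Ro.from_euler("xyz",s["ee_rot"],degrees=True).as_matrix();M[:3,3]=s["ee_pos"]
C=np.linalg.inv(M@np.array(f["T_tool_cam"]));f["R"]=C[:3,:3];f["t"]=C[:3,3]
print((-C[:3,:3].T@C[:3,3]).round())
h=cv2.cvtColor(f["pixels"],cv2.COLOR_RGB2HSV);m=((h[...,0]<6)|(h[...,0]>173))&(h[...,1]>150)&(h[...,2]>60)
c=max(cv2.findContours(m.astype(np.uint8),0,1)[0],key=cv2.contourArea);k=np.zeros(m.shape,np.uint8);cv2.drawContours(k,[c],-1,1,-1)
X=world(f)[k>0];X=X[~np.isnan(X[:,0])]
print(len(X),X.min(0).round(),X.max(0).round(),np.median(X,0).round(1))
r=cv2.minAreaRect(X[:,:2].astype(np.float32));print(r)
```

```text
[571. 320. 423.]
1289 [561. 214. 159.] [577. 277. 189.] [569.8 250.9 178.5]
((569.5052490234375, 245.8997039794922), (62.953826904296875, 13.361845016479492), 85.75777435302734)
```

View pics/w1.png

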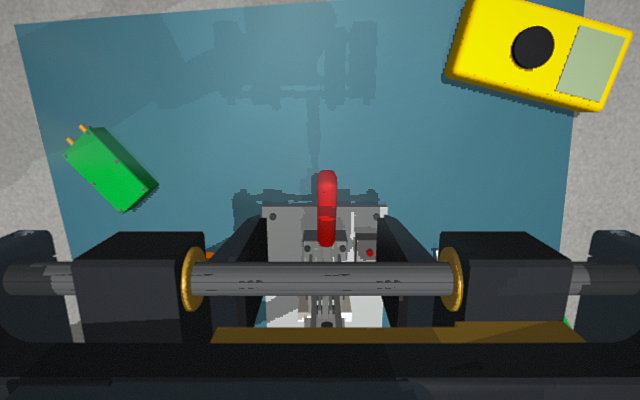

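The wrist view shows the red grip (327,208) between the open fingers, its axis about 2 mm further in +x than planned. I'll descend and pinch.

>>> send_rows --pt "0.004 0 -0.08 0 0 0 0.0" --pt "0.004 0 -0.16 0 0 0 0.0" --pt "0.004 0 -0.206 0 0 0 0.0" --pt "0.004 0 -0.206 0 0 0 0.0" --pt "0.004 0 -0.206 0 0 0 -1" --pt "0.004 0 -0.206 0 0 0 -1" --pt "0.004 0 -0.206 0 0 0 -1" --pt "0.004 0 -0.206 0 0 0 -1" --pt "0.004 0 -0.206 0 0 0 -1" --squeeze 15

```text
time_s: 3.02
ee_pos: [569.5, 249.9, 151.7]
ee_rot: [179.9, -0.0, 86.2]
force: [1.1, 1.7, 3.6]
gripper_width: 13.4
gripper_force: 15.0
```

>>> send_rows --pt "-0.001 -0.018 0.019 0 0 0 -1" --pt "-0.003 -0.038 0.034 0 0 0 -1" --pt "-0.004 -0.06 0.045 0 0 0 -1" --pt "-0.006 -0.082 0.054 0 0 0 -1" --pt "-0.007 -0.102 0.062 0 0 0 -1" --pt "-0.009 -0.122 0.068 0 0 0 -1" --pt "-0.01 -0.141 0.073 0 0 0 -1" --pt "-0.011 -0.16 0.076 0 0 0 -1" --pt "-0.011 -0.16 0.076 0 0 0 -1"

```text
time_s: 4.15
ee_pos: [564.0, 168.1, 189.4]
ee_rot: [179.9, 0.1, 86.2]
force: [4.1, -1.7, 1.6]
gripper_width: 14.0
gripper_force: 15.0
```

```bash
cat > look.py <<'E'
import sys
from workcell import env, eyes
from h import *
# red grip in fixture coordinates (y,z), from top camera depth + two-view rays
T=eyes.grab_frame("top");S=eyes.grab_frame("scene")
O=np.array([553.,36.,0]);ey=np.array([.07,.9976,0]);ex=np.array([.9976,-.07,0])
cen=[]
for n,f in(("top",T),("scene",S)):
    h=cv2.cvtColor(f["pixels"],cv2.COLOR_RGB2HSV);m=((h[...,0]<6)|(h[...,0]>173))&(h[...,1]>140)&(h[...,2]>60)
    W=world(f)-O
    m&=(W[...,2]>120)&(abs(W@ex)<25)&(W@ey>20)&(W@ey<270)
    X=W[m]; print(n,m.sum())
    if m.sum()>3:
        v,u=np.nonzero(m);cen.append((u.mean(),v.mean()))
        Y=X@ey;print(" y",Y.min().round(),np.median(Y).round(1),Y.max().round()," z",X[:,2].min().round(),np.median(X[:,2]).round(),X[:,2].max().round()," x",np.median(X@ex).round(1))
if len(cen)==2:
    p,e=two(T,cen[0],S,cen[1]);p=p-O;print("tri",(p@ey).round(1),p[2].round(1),(p@ex).round(1),"gap",e.round(1))
    p=p
if len(sys.argv)>1:
    c=np.hstack([cv2.resize(T["pixels"][150:250,200:350,::-1],(400,300)),cv2.resize(S["pixels"][180:290,290:440,::-1],(400,300))]);cv2.imwrite(sys.argv[1],c)
E
python3 look.py pics/l1.png
```

```text
top 4
 y 117.0 120.7 125.0  z 185.0 193.0 201.0  x -0.1
scene 29
 y 142.0 149.4 157.0  z 222.0 231.0 237.0  x 3.6
tri 125.6 206.2 -8.0 gap 20.5
```

View pics/l1.png

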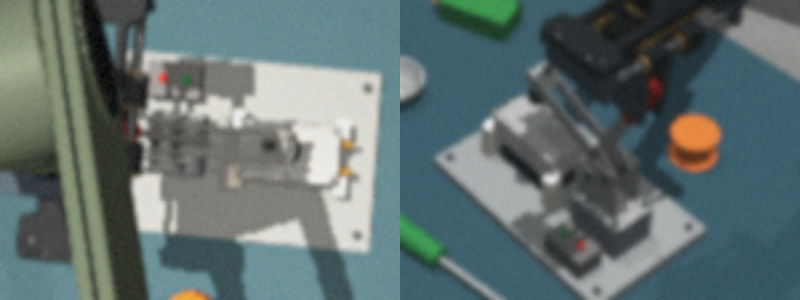

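>>> send_rows --pt "-0.001 -0.018 0.003 0 0 0 -1" --pt "-0.003 -0.036 0.004 0 0 0 -1" --pt "-0.004 -0.054 0.004 0 0 0 -1" --pt "-0.005 -0.072 0.004 0 0 0 -1" --pt "-0.007 -0.093 0.002 0 0 0 -1" --pt "-0.008 -0.114 0 0 0 0 -1" --pt "-0.009 -0.128 -0.002 0 0 0 -1" --pt "-0.009 -0.128 -0.002 0 0 0 -1"

```text
time_s: 5.25
ee_pos: [559.8, 105.8, 188.9]
ee_rot: [179.9, -0.1, 86.2]
force: [5.3, 0.5, 2.9]
gripper_width: 13.8
gripper_force: 15.0
```

```bash
python3 look.py pics/l2.png
```

```text
top 0
scene 67
 y 80.0 89.1 93.0  z 179.0 208.0 240.0  x 5.1
```

View pics/l2.png

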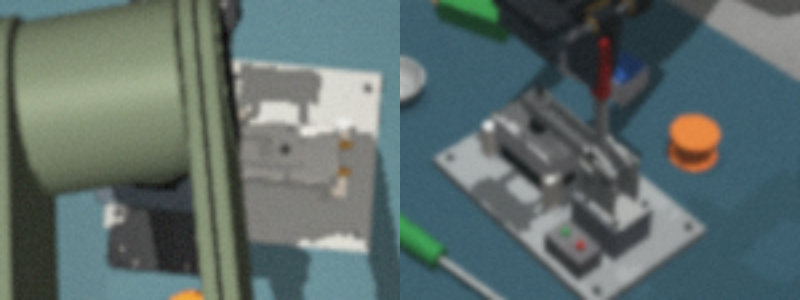

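Scene view: the handle is nearly upright (right panel at (603,70)), the arm is down on the module, and the grip is at y of about 80, close to dead centre. I'll lead it past.

>>> send_rows --pt "-0.001 -0.016 -0.001 0 0 0 -1" --pt "-0.002 -0.032 -0.003 0 0 0 -1" --pt "-0.003 -0.046 -0.005 0 0 0 -1" --pt "-0.004 -0.056 -0.007 0 0 0 -1" --pt "-0.004 -0.056 -0.007 0 0 0 -1"

```text
time_s: 5.98
ee_pos: [558.1, 80.9, 184.2]
ee_rot: [179.9, -0.4, 86.1]
force: [7.8, 10.2, -3.6]
gripper_width: 13.7
gripper_force: 15.0
```

```bash
python3 look.py
```

```text
top 0
scene 106
 y 54.0 67.4 79.0  z 176.0 205.0 240.0  x 6.2
```

>>> send_rows --pt "0 0 0 0 0 0 0.2" --pt "0 0 0 0 0 0 0.2" --pt "0 0 0 0 0 0 0.2" --pt "0 0 0.06 0 0 0 0.2" --pt "0 0 0.12 0 0 0 0.2" --pt "0 0.06 0.16 0 0 0 0.2" --pt "0 0.16 0.16 0 0 0 0.2" --pt "0 0.28 0.16 0 0 0 0.2" --pt "0 0.4 0.16 0 0 0 0.2" --pt "0 0.4 0.16 0 0 0 0.2" --pt "0 0.4 0.16 0 0 0 0.2"

```text
time_s: 7.45
ee_pos: [556.6, 277.0, 264.1]
ee_rot: [-179.9, 0.1, 86.2]
force: [-0.4, -0.5, 0.2]
gripper_width: 54.9
gripper_force: 0.0
```

```bash
python3 look.py pics/l3.png
```

```text
top 66
 y 52.0 62.2 81.0  z 178.0 231.0 236.0  x -1.7
scene 121
 y 54.0 70.5 81.0  z 177.0 212.0 237.0  x 7.2
tri 65.2 203.9 0.4 gap 2.3
```

View pics/l3.png

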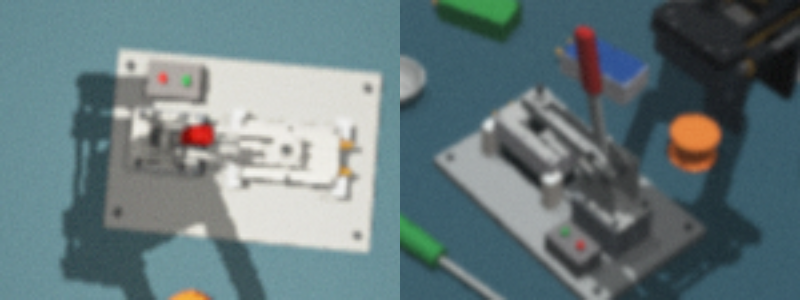

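The clamp is locked: the grip leans towards the nest, triangulated at (65,204), and the robot is clear. I'll wait over 3 s.

>>> send_rows --pt "0 0 0 0 0 0 0.2" --pt "0 0 0 0 0 0 0.2" --pt "0 0 0 0 0 0 0.2" --pt "0 0 0 0 0 0 0.2" --pt "0 0 0 0 0 0 0.2" --pt "0 0 0 0 0 0 0.2" --pt "0 0 0 0 0 0 0.2" --pt "0 0 0 0 0 0 0.2" --pt "0 0 0 0 0 0 0.2" --pt "0 0 0 0 0 0 0.2" --pt "0 0 0 0 0 0 0.2" --pt "0 0 0 0 0 0 0.2" --pt "0 0 0 0 0 0 0.2" --pt "0 0 0 0 0 0 0.2" --pt "0 0 0 0 0 0 0.2" --pt "0 0 0 0 0 0 0.2" --pt "0 0 0 0 0 0 0.2" --pt "0 0 0 0 0 0 0.2" --pt "0 0 0 0 0 0 0.2" --pt "0 0 0 0 0 0 0.2"

```text
time_s: 10.05
ee_pos: [557.0, 277.7, 264.5]
ee_rot: [180.0, 0.0, 86.2]
force: [0.5, 0.5, 1.0]
gripper_width: 54.5
gripper_force: 0.0
```

>>> send_rows --pt "0 0 0 0 0 0 0.2" --pt "0 0 0 0 0 0 0.2" --pt "0 0 0 0 0 0 0.2" --pt "0 0 0 0 0 0 0.2" --pt "0 0 0 0 0 0 0.2" --pt "0 0 0 0 0 0 0.2" --pt "0 0 0 0 0 0 0.2" --pt "0 0 0 0 0 0 0.2"

```text
time_s: 11.05
ee_pos: [556.9, 277.7, 264.5]
ee_rot: [180.0, 0.0, 86.2]
force: [-0.8, 0.3, -0.2]
gripper_width: 54.6
gripper_force: 0.0
```

>>> send_rows --pt "0.003 -0.12 0 0 0 0 0.2" --pt "0.003 -0.24 0 0 0 0 0.2" --pt "0.003 -0.355 0 0 0 0 0.2" --pt "0.003 -0.355 0 0 0 0 0.2" --pt "0.003 -0.355 -0.08 0 0 0 0.2" --pt "0.003 -0.355 -0.155 0 0 0 0.2" --pt "0.003 -0.355 -0.155 0 0 0 -1" --pt "0.003 -0.355 -0.155 0 0 0 -1" --pt "0.003 -0.355 -0.155 0 0 0 -1" --pt "0.003 -0.355 -0.155 0 0 0 -1" --pt "0.003 -0.355 -0.155 0 0 0 -1" --squeeze 15

```text
time_s: 12.42
ee_pos: [559.5, 100.3, 188.1]
ee_rot: [179.8, -0.0, 86.2]
force: [1.6, -0.0, 2.9]
gripper_width: 13.9
gripper_force: 15.0
```

>>> send_rows --pt "0.001 0.013 0.002 0 0 0 -1" --pt "0.002 0.026 0.004 0 0 0 -1" --pt "0.003 0.047 0.006 0 0 0 -1" --pt "0.005 0.068 0.008 0 0 0 -1" --pt "0.006 0.086 0.008 0 0 0 -1" --pt "0.007 0.104 0.008 0 0 0 -1" --pt "0.008 0.122 0.006 0 0 0 -1" --pt "0.01 0.14 0.004 0 0 0 -1" --pt "0.011 0.16 0 0 0 0 -1" --pt "0.012 0.178 -0.004 0 0 0 -1" --pt "0.012 0.178 -0.004 0 0 0 -1"

```text
time_s: 13.8
ee_pos: [565.4, 190.7, 184.6]
ee_rot: [179.9, -0.1, 86.2]
force: [5.8, -0.6, 0.1]
gripper_width: 13.8
gripper_force: 15.0
```

```bash
python3 look.py pics/l4.png
```

```text
top 48
 y 121.0 131.2 145.0  z 181.0 199.0 227.0  x -1.1
scene 0
```

View pics/l4.png

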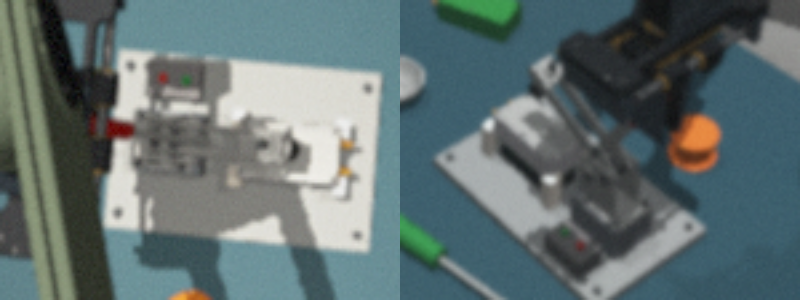

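>>> send_rows --pt "0.002 0.02 -0.006 0 0 0 -1" --pt "0.003 0.04 -0.014 0 0 0 -1" --pt "0.004 0.062 -0.023 0 0 0 -1" --pt "0.006 0.084 -0.034 0 0 0 -1" --pt "0.007 0.104 -0.05 0 0 0 -1" --pt "0.009 0.122 -0.068 0 0 0 -1" --pt "0.01 0.134 -0.082 0 0 0 -1" --pt "0.01 0.146 -0.094 0 0 0 -1" --pt "0.01 0.146 -0.094 0 0 0 -1"

```text
time_s: 15.02
ee_pos: [570.6, 266.6, 138.6]
ee_rot: [179.8, -0.4, 86.2]
force: [5.1, 5.5, 4.0]
gripper_width: 13.9
gripper_force: 15.0
```

```bash
python3 look.py pics/l5.png
```

```text
top 97
 y 181.0 200.4 223.0  z 159.0 172.0 251.0  x -1.2
scene 0
```

View pics/l5.png

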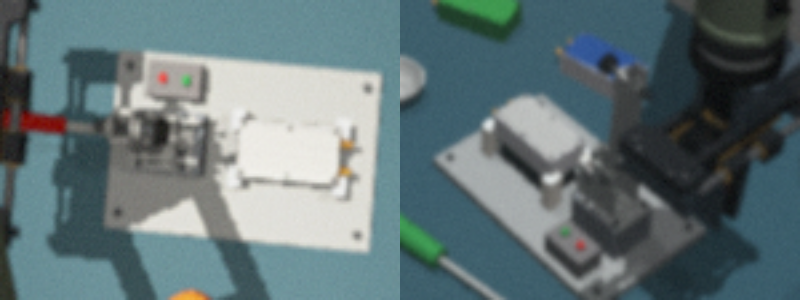

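>>> send_rows --pt "0.001 0.008 -0.014 0 0 0 -1" --pt "0.001 0.014 -0.028 0 0 0 -1" --pt "0.001 0.014 -0.028 0 0 0 -1"

```text
time_s: 15.5
ee_pos: [571.0, 270.7, 127.4]
ee_rot: [179.7, -0.2, 86.2]
force: [1.1, -3.6, 17.2]
gripper_width: 13.8
gripper_force: 15.0
```

>>> send_rows --pt "0 0 0 0 0 0 0.2" --pt "0 0 0 0 0 0 0.2" --pt "0 0 0 0 0 0 0.2" --pt "0 0 0.1 0 0 0 0.4" --pt "0 0 0.2 0 0 0 0.4" --pt "0 0 0.24 0 0 0 0.6" --pt "0 0 0.24 0 0 0 0.6"

```text
time_s: 16.38
ee_pos: [570.3, 269.7, 245.2]
ee_rot: [179.9, -0.1, 86.2]
force: [0.1, 0.3, -1.0]
gripper_width: 72.6
gripper_force: 0.0
```

```bash
python3 look.py pics/l6.png
python3 - <<'E'
from workcell import env, eyes
from h import *
T=eyes.grab_frame("top");W=world(T);z=W[...,2];roi=np.zeros(z.shape,bool);roi[155:245,285:355]=1
X=W[roi&(z>62)&(z<80)];print(len(X),cv2.minAreaRect(X[:,:2].astype(np.float32)),np.median(X[:,2]))
E
```

```text
top 136
 y 180.0 209.1 237.0  z 161.0 177.0 192.0  x -1.5
scene 138
 y 181.0 213.7 240.0  z 155.0 177.0 192.0  x 7.0
tri 210.3 169.4 -0.1 gap 2.8
729 ((552.6319580078125, 36.11947250366211), (89.81674194335938, 45.966487884521484), 86.26809692382812) 69.51566934832431
```

View pics/l6.png

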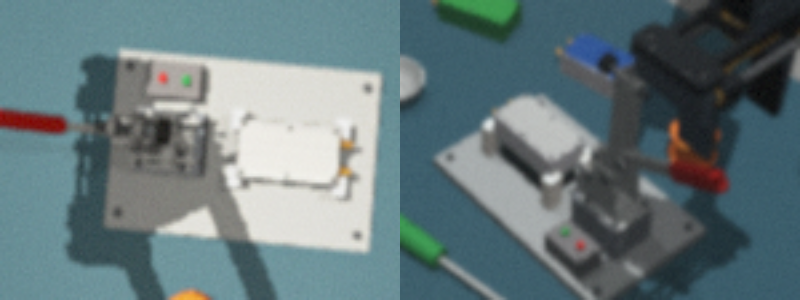

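The clamp is fully open (grip back at (210,169) as at the start, arm upright) and the module has not moved: centre (552.6,36.1), top at 69.5. Now over it and down.

>>> send_rows --pt "0 0 0.08 0 0 0 1" --pt "0 0 0.16 0 0 0 1" --pt "-0.008 -0.11 0.16 0 0 0 1" --pt "-0.016 -0.22 0.16 0 0 0 1" --pt "-0.024 -0.34 0.16 0 0 0 1" --pt "-0.033 -0.466 0.16 0 0 0 1" --pt "-0.033 -0.466 0.16 0 0 0 1" --pt "-0.033 -0.466 0.06 0 0 0 1" --pt "-0.033 -0.466 -0.06 0 0 0 1" --pt "-0.033 -0.466 -0.18 0 0 0 1" --pt "-0.033 -0.466 -0.28 0 0 0 1" --pt "-0.033 -0.466 -0.32 0 0 0 1" --pt "-0.033 -0.466 -0.32 0 0 0 1"

```text
time_s: 18.15
ee_pos: [551.5, 37.2, 81.2]
ee_rot: [-179.6, 0.0, 86.2]
force: [-0.2, -0.2, 0.3]
gripper_width: 91.4
gripper_force: 0.0
```

Run:
```python
from workcell import env, eyes
import cv2
f=eyes.grab_frame("wrist");g=eyes.grab_frame("scene")
import numpy as np
cv2.imwrite("pics/w2.png",np.hstack([cv2.resize(f["pixels"][:,:,::-1],(400,250)),cv2.resize(g["pixels"][165:290,280:480,::-1],(400,250))]))
```

```text
(no output)
```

View pics/w2.png

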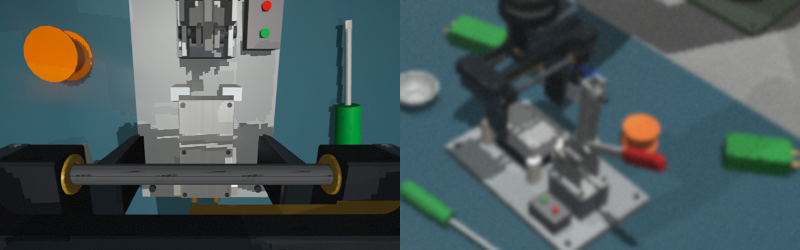

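The wrist view shows the module (columns 180–232) centred between the fingers, aligned, with both sides clear. I'll descend and grip.

>>> send_rows --pt "0 0 -0.05 0 0 0 1" --pt "0 0 -0.09 0 0 0 1" --pt "0 0 -0.09 0 0 0 1" --pt "0 0 -0.09 0 0 0 -1" --pt "0 0 -0.09 0 0 0 -1" --pt "0 0 -0.09 0 0 0 -1" --pt "0 0 -0.09 0 0 0 -1" --pt "0 0 -0.09 0 0 0 -1" --pt "0 0 -0.09 0 0 0 -1" --squeeze 30

```text
time_s: 19.38
ee_pos: [553.9, 36.2, 39.2]
ee_rot: [179.9, -0.0, 86.2]
force: [0.4, -0.5, 0.7]
gripper_width: 46.0
gripper_force: 30.0
```

Gripped at 46.0 mm with no side force. Lifting 100 mm.

>>> send_rows --pt "0 0 0.02 0 0 0 -1" --pt "0 0 0.04 0 0 0 -1" --pt "0 0 0.06 0 0 0 -1" --pt "0 0 0.08 0 0 0 -1" --pt "0 0 0.1 0 0 0 -1" --pt "0 0 0.12 0 0 0 -1" --pt "0 0 0.14 0 0 0 -1" --pt "0 0 0.16 0 0 0 -1" --pt "0 0 0.18 0 0 0 -1" --pt "0 0 0.2 0 0 0 -1" --pt "0 0 0.2 0 0 0 -1" --pt "0 0 0.2 0 0 0 -1" --pt "0 0 0.2 0 0 0 -1" --pt "0 0 0.2 0 0 0 -1" --pt "0 0 0.2 0 0 0 -1" --pt "0 0 0.2 0 0 0 -1" --pt "0 0 0.2 0 0 0 -1"

```text
time_s: 21.5
ee_pos: [553.4, 36.2, 138.9]
ee_rot: [180.0, 0.0, 86.2]
force: [-0.0, 0.4, -3.4]
gripper_width: 46.1
gripper_force: 30.0
```

```bash
python3 look.py
python3 - <<'E'
from workcell import env, eyes
from h import *
s=env.state();print(s["ee_pos"],s["force"],s["gripper_width"],np.abs(s["qvel"]).max())
f=eyes.grab_frame("scene");W=world(f);g=cv2.cvtColor(f["pixels"],cv2.COLOR_RGB2HSV)
m=(abs(W[...,0]-553)<30)&(abs(W[...,1]-36)<60)&(W[...,2]>135)&(W[...,2]<180)&(g[...,1]<70)
X=W[m];print(len(X),np.percentile(X,[2,50,98],axis=0).round())
print("left in nest:",((abs(W[...,0]-553)<15)&(abs(W[...,1]-36)<30)&(W[...,2]>62)&(W[...,2]<78)).sum())
cv2.imwrite("pics/w3.png",cv2.resize(f["pixels"][120:300,260:460,::-1],(600,540)))
E
```

```text
top 152
 y 180.0 209.2 238.0  z 160.0 177.0 191.0  x -1.4
scene 142
 y 181.0 212.9 241.0  z 158.0 177.0 192.0  x 7.0
tri 210.2 169.7 -0.0 gap 2.8
[553.46377884  36.19206487 138.97526631] [-0.18746634  0.36735372 -2.75558141] 45.943729251617164 0.14439013890987215
433 [[529.  29. 142.]
 [558.  64. 169.]
 [581.  81. 177.]]
left in nest: 0
```

View pics/w3.png

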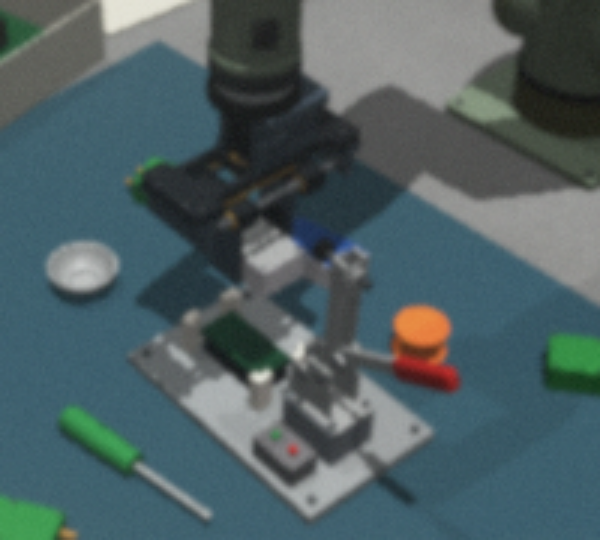

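The picture shows the module held level at (270,265) above the empty green nest (240,345). The clamp stands open and clear of it, and the dish, reel and screwdriver are in place. The tool carries 2.8 N, which fits the module's weight.

```bash
python3 -c "
from workcell import env
print(env.job_done())"
```

```text
the job is handed in; nothing more can be done
None
```

The job is handed in (no verdict came back): the clamp locked and held through the test for over 3 s, was swung fully open, and the module is held steady and level about 10 cm above the nest.

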